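Uncover the hob's gas port and take off its cap

TASK

The regulator is about to be fitted, so slide the flat cover on the supply box all the way along to the other end, and take the yellow cap off the port it was hiding. Nobody knows whether that thread is right- or left-handed, so be ready to try it both ways: turn it loose about a fifth of a turn in the direction that gives, and draw it straight up off the port. Finish still holding the cap in the gripper, mouth down and still, at least 10 cm above where it sat, with the cover left fully open; leave the other cap and everything else on the counter alone.

Things in the scene. Friction and masses are not known exactly. Their poses are not given: they have to be found in the camera images.
- supply_box: Open-topped galvanised steel box fixed to the counter, 160 (x) by 320 (y) by 76 (z) mm, walls 5 mm, floor 6 mm. Origin: centre of its underside, y along the box, z up. A wall at y = 0 parts it into two compartments, about 150 by 152 mm inside, each with a brass port and a yellow cap at its centre: at y = +77 mm the one to open, at y = -77 mm the other. Outside, thin rail strips add 5 mm.
- port_seat (a point): Centre of the top of the collar on which the cap to be opened sits, at box x = 0, y = +77 mm, 30 mm above the box's underside. The collar is 54 mm in diameter; above it a threaded stub rises 19 mm inside the cap. The coarse two-start thread is right-handed (loosens anticlockwise from above) on some starts and left-handed (loosens clockwise) on others; it cannot be seen.
- cover (a joint): Position of the sliding cover, m: 0 = over the compartment at box y = +77 mm (starts at 0 to 0.02), 0.15 = end stop, slid along the box's -y over the other compartment. White plate 152 (x) by 158 (y) by 5 (z) mm on the box's rim, its top 81 mm above the box's underside. Slides stiffly (2.5 N, more when fast), stays where left, passes clear above the other cap.
- cover_grip (a point): Point on the cover's black upright grip fin, 25 mm above the plate's top (106 mm above the box's underside). The fin stands in the middle of the cover, 70 mm long along the box's x, 12 mm thick along the box's y, 30 mm tall above the plate, to be pinched from above across its thickness.
- cap: Yellow cap to take off, 50 mm diameter, 34 mm tall, 80 g, mouth down, black stripe on top along its x. Origin: centre of its lower rim, z up. Starts on port_seat under the cover, stripe along box x. One way it stops hard within 0.25 rad; the other way it turns easily, no need to rise, and once turned 1.05 to 2.0 rad it lifts straight off (clear after 20 mm), else it is caught.
- spare_cap: Identical yellow cap on the other port of the same box (under the cover when the cover is open). Leave it on. Origin: centre of its lower rim.
- regulator: Brass gas regulator with a red knob, 95 mm long, 49 mm tall, lying on the counter off the box's -y end. Origin: underside centre. Leave it alone.
- spoon: Wooden spoon 240 mm long, lying on the counter along the box's robot-side wall. Leave it alone.
- mug: Red mug, 76 mm across, 90 mm tall, behind the box. Origin: underside centre. Leave it alone.
- tumbler: Glass tumbler, 68 mm across, 120 mm tall, behind the box. Origin: underside centre. Leave it alone.
- oil_bottle: Green oil bottle, 64 mm across, 210 mm tall, behind the box. Origin: underside centre. Leave it alone.
- pepper_mill: Dark wooden pepper mill, 56 mm across, 135 mm tall, behind the box. Origin: underside centre. Leave it alone.
There are look-alikes about, which are no part of the job. Leave any blue or red look-alike of the spare_cap alone.

How it is judged (in metres and radians):
On the way, in this order (a step that is already met when the one before it is completed fails the run):
1. the cover is slid fully open while the cap is still on its port (value of joint cover above 0.138 m and z of cap in the frame of supply_box below 0.045 m), for 0.2 s.
2. the gripper has turned the cap loose, by 45 degrees or more, while it is still on its port (angle between the x axis of cap and the x axis of supply_box, either way round above 0.785 rad and z of cap in the frame of supply_box below 0.055 m and angle between cap's own z axis and vertical below 0.3 rad and distance between cap and supply_box below 0.11 m).
3. the cap is lifted off its port in the gripper (z of cap in the frame of supply_box above 0.065 m and contact force between the fingers and cap above 1 N and value of joint cover above 0.138 m), for 0.1 s.
At the end, for the whole second after the job is handed in: The fingers hold the cap (over 1 N), its rim at least 120 mm above the box's underside (90 mm above where it sat), touching neither box nor cover, within 20 degrees of level with its mouth down, at rest (under 30 mm/s); the cover is within 12 mm of fully open; the other cap is still on its port (contact force between the fingers and cap above 1 N and z of cap in the frame of supply_box above 0.12 m and contact force between cap and supply_box below 0.2 N and angle between cap's own z axis and vertical below 0.35 rad and linear speed of cap below 0.03 m/s and value of joint cover above 0.138 m and z of spare_cap in the frame of supply_box below 0.045 m); the arm keeps its last pose, push and grip.
It fails at once if the regulator, spoon, mug, tumbler, oil bottle or pepper mill is pushed or knocked aside (over 4 cm) (distance of any of regulator, spoon, mug, tumbler, oil_bottle, pepper_mill from where it was at the start of the episode above 0.04 m).
It fails at once if the spare cap is taken off or shifted (over 15 mm) (distance of spare_cap from where it was at the start of the episode above 0.015 m).
It also fails if it takes over 54 s, if anything falls off the work surface, if the arm or the gripper's body presses on something with over 40 N, if the wrist force passes 120 N, or if a joint passes its speed limit or range.

ROBOT

A 6-joint arm with a two-finger parallel gripper is mounted at the origin on the work surface. World frame = base frame: x ahead of the robot, y to its left, z up, the work surface at z = 0. Lengths are in mm, angles in rad, forces in N, time in s.
With the tool pointing down it reaches from about 275 to 1000 mm from the base axis. Payload 8.4 kg.
Tool frame: the origin (TCP) lies where the fingers leave the gripper's body, on its centre line; the fingertips stand 73 mm ahead of it and the grasp point (between the pads) lies 54 mm ahead of it (grip_point_offset is the distance from the TCP to the grasp point, in mm); z points along the fingers, y is the direction in which the jaws open and shut (so a half turn about z gives the same grasp; the last joint's range is limited). The gripper opens to 85 mm and grips with 20 to 120 N. Pads are 22 mm wide; open, the fingers measure 114 mm over their backs; the gripper's body (76 mm by 85 mm) begins 54 mm behind the grasp point. The pads swing forward as they close: fully open they stand 13 mm farther back than shut.
Start: joints at [-1.306, 0.353, 1.633, -0, 1.155, -0.002], TCP at [164.777, -602.891, 303.881] pointing down, gripper open.
Joint ranges: [-2.63, 2.63], [-0.92, 2.1], [0.06, 2.66], [-1.3, 4.44], [0, 2.69], [-3.02, 3.02]. Speed limits (rad/s): [2.22, 2.22, 2.79, 3.14, 3.14, 3.14].

INTERFACE

Orientations are given as [roll, pitch, yaw] about the fixed x, y, z axes, in that order (R = Rz(yaw) Ry(pitch) Rx(roll)).
In Python, from rig import sense, grab_frame, sign_off, grip_point_offset gives the robot as it stands. The module is installed in compiled form; this text tells all that it offers.
- The arm moves only by the tool drive_tool, never from a script. Its argument "targets" is one flat list of numbers, 7 for each row, row after row: the shift along the tool's x, y, z in m, then the turn, a rotation vector about the tool's x, y, z in rad, then the opening, from 0 (shut) to 1 (fully open). In form: [tx, ty, tz, wx, wy, wz, grip, tx, ty, tz, wx, wy, wz, grip, ...]. A call has 1 to 12 rows; each row is the pose to reach, as a shift and turn from the pose commanded when the call began, along the tool's axes at that moment; what a row does not reach only later rows make up. A row lasts 1/12 s, in which the tool goes at most 41.7 mm and 7.16 degrees, less where a joint would pass 70% of its speed; a pose out of reach is approached as far as the arm can. A call with a gripper value outside its range is refused whole. The fingers move at their own pace and stop on an object; "force" is the grip in N (left out, the last holds). Time passes only in rows, so rows that repeat a pose let the fingers close. It gives the time, the measured TCP pose, the force and the opening at its end, in the units of the state.
- sense(): the state, without advancing time (a new reading comes with each control period).
- grab_frame(name): name is "side" or "top"; returns a dict with "color" (400x640x3 uint8, blue, green, red), "vertical_fov" (degrees; the focal length in pixels is half the picture's height over the tangent of half this angle, whatever the lens; pixels are square), "cx", "cy" (the principal point, pixels), "k1" (the pictures are not rectified: a ray, as slopes to the right and down, at radius r is drawn at 1 + k1 r^2 times it, then the intrinsics apply), "world_from_camera" (4x4, takes a point from camera to world coordinates). Camera axes: x right, y down, z forward; pixel columns grow to the right and rows downward; lengths in mm; the calibration is good to about 2 mm. A picture is of the moment at which its call begins. There is no depth.
- sign_off(): hands the job in, once; it reports no verdict.
The state is a dict: "clock": time; "qpos": joint angles; "qvel": joint speeds; "joint_efforts": joint torques, N m; "eef_pos": TCP position; "tcp_rot": TCP orientation; "contact_force": force on the tool from outside, world axes, zero at the start; "wrist_torque": the same for the moment, N m; "opening": opening from 0.0 (shut) to 1.0 (fully open).
Only numpy, scipy, OpenCV 4.12 (cv2) and the standard library are available. Lean on these libraries where they do the work, as an engineer would, in place of code of your own. Each camera call takes 0.05 s, during which the arm holds its last target. There are 200 camera calls.

## Working session

There is one attempt and no reset: what is moved stays moved. The work goes in short steps, Python scripts to look and compute and a tool call to move; the robot and the scene stay as the last step left them, time stands still between calls to the robot, and variables do not carry over. Pictures are saved under pics/ and viewed, about 8 in all and at most 12, crops included, and the job is handed in when it is done.

Besides the shell and the picture viewer there is one more tool, called as name(argument=value, ...) on one line, values as JSON. drive_tool: Moves the arm, as the interface text tells. Its arguments: {"type":"object","properties":{"targets":{"type":"array"},"force":{"type":"number"}},"required":["targets"]}

```bash
mkdir -p pics
cat > h.py <<'E'
import numpy as np, cv2
from rig import sense, grab_frame, sign_off, grip_point_offset
def f_of(F): return F["color"].shape[0]/2/np.tan(np.radians(F["vertical_fov"])/2)
def ray(F,u,v):
    f=f_of(F); d=np.array([(u-F["cx"])/f,(v-F["cy"])/f]); s=d.copy()
    for _ in range(30): s=d/(1+F["k1"]*(s@s))
    T=np.array(F["world_from_camera"]); return T[:3,3],T[:3,:3]@np.r_[s,1]
def onz(F,u,v,z):
    o,d=ray(F,u,v); return o+d*(z-o[2])/d[2]
def proj(F,p):
    T=np.array(F["world_from_camera"]); q=T[:3,:3].T@(np.array(p)-T[:3,3]); s=q[:2]/q[2]
    s=s*(1+F["k1"]*(s@s)); return s*f_of(F)+[F["cx"],F["cy"]]
def tri(F,a,G,b):
    o1,d1=ray(F,*a); o2,d2=ray(G,*b)
    t=np.linalg.lstsq(np.c_[d1,-d2],o2-o1,rcond=None)[0]
    p,q=o1+d1*t[0],o2+d2*t[1]; return (p+q)/2,np.linalg.norm(p-q)
E
python3 - <<'E'
from h import *
print(sense(),grip_point_offset)
for n in("side","top"):
    F=grab_frame(n); cv2.imwrite(f"pics/{n}0.png",F["color"]); print(n,np.round(F["world_from_camera"],3).tolist(),F["vertical_fov"],F["k1"],F["cx"],F["cy"])
E
```

```text
{'clock': 0.0, 'qpos': array([-1.30640440e+00,  3.53685746e-01,  1.63416041e+00,  1.01893709e-06,
        1.15519237e+00, -2.40594275e-03]), 'qvel': array([ 0.00088354,  0.0002255 , -0.00185783, -0.00057576,  0.00054331,
       -0.00118271]), 'joint_efforts': array([-2.56170410e-03, -6.05258846e+01, -3.42065156e+01, -2.52649306e-04,
        9.45669017e-03,  2.49185734e-05]), 'eef_pos': array([ 164.67308865, -602.51522958,  303.12688413]), 'tcp_rot': array([-3.14014679e+00, -4.41026639e-06,  2.66797451e-01]), 'contact_force': array([-0.35201435,  0.17559647, -0.01861205]), 'wrist_torque': array([-0.08867652,  0.01603005,  0.02523222]), 'opening': 1.0000863957416426} 53.900000000000006
side [[-0.971, -0.169, 0.169, 415.112], [-0.239, 0.69, -0.683, 559.751], [-0.001, -0.704, -0.711, 696.889], [0.0, 0.0, 0.0, 1.0]] 48.01463560033326 -0.12927599799795275 325.0106457970169 205.3462003771601
top [[0.008, -0.999, 0.041, 525.726], [-1.0, -0.008, 0.0, -10.469], [-0.0, -0.041, -0.999, 1030.192], [0.0, 0.0, 0.0, 1.0]] 49.95401523359961 -0.11694464487525393 327.3354223466389 196.28316086704987
```

View pics/side0.png

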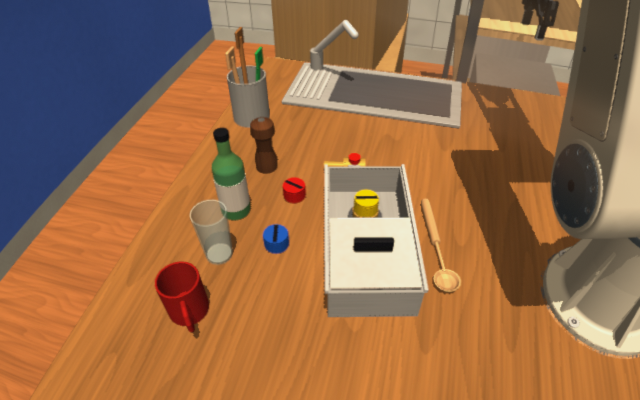

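View pics/top0.png

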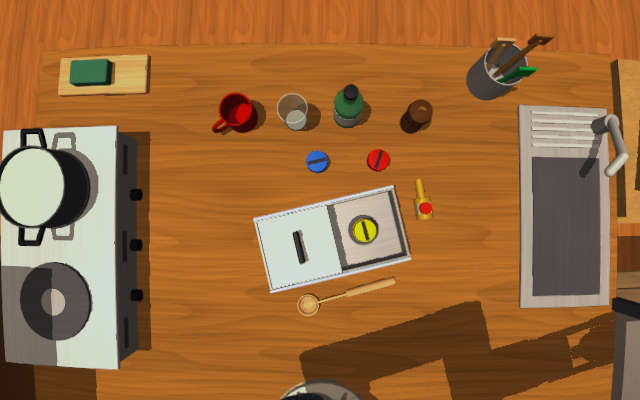

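Top view: the cover with its black fin is at (299,247), the spare cap at (364,230), and the box runs about 12° off the image's horizontal. Side view: the fin is at (373,244) and the spare cap at (366,203).

Run:
```python
from h import *
S=grab_frame("side");T=grab_frame("top")
def comp(F,m,near,name):
    n,l,st,c=cv2.connectedComponentsWithStats(m.astype(np.uint8))
    best=[i for i in range(1,n) if st[i,4]>40]
    i=min(best,key=lambda i:np.hypot(*(c[i]-near)))
    pts=np.argwhere(l==i)[:,::-1].astype(np.float32)
    r=cv2.minAreaRect(pts); print(name,st[i],c[i].round(1),cv2.boxPoints(r).round(1).tolist()); return c[i],pts
def yel(F):
    h=cv2.cvtColor(F["color"],cv2.COLOR_BGR2HSV); return (abs(h[...,0].astype(int)-29)<5)&(h[...,1]>180)&(h[...,2]>120)
blk=lambda F:F["color"].max(2)<60
comp(S,blk(S),(373,244),"fin side");comp(T,blk(T),(299,247),"fin top")
comp(S,yel(S),(366,203),"cap side");comp(T,yel(T),(364,230),"cap top")
comp(S,blk(S),(366,197),"stripe side");comp(T,blk(T),(364,230),"stripe top")
h=cv2.cvtColor(T["color"],cv2.COLOR_BGR2HSV)
m=((h[...,1]<70)&(h[...,2]>60)).astype(np.uint8); m[:,:240]=0;m[:,425:]=0;m[:175]=0;m[305:]=0
c,p=comp(T,m,(330,240),"box top")
cv2.imwrite("pics/a.png",np.hstack([cv2.resize(T["color"][180:300,245:420],None,fx=4,fy=4,interpolation=cv2.INTER_NEAREST)]))
cv2.imwrite("pics/b.png",cv2.resize(S["color"][155:320,315:430],None,fx=3.6,fy=3.6,interpolation=cv2.INTER_NEAREST))
```

```text
fin side [354 238  39  13 493] [373.2 244. ] [[354.0, 238.0], [392.0, 238.0], [392.0, 250.0], [354.0, 250.0]]
fin top [293 232  12  31 111] [299.6 246.5] [[292.29998779296875, 232.8000030517578], [297.6000061035156, 231.1999969482422], [306.3999938964844, 261.0], [301.20001220703125, 262.5]]
cap side [356 199  22   8 134] [366.5 201.7] [[356.0, 199.0], [377.0, 199.0], [377.0, 206.0], [356.0, 206.0]]
cap top [353 219  23  23 343] [364.4 230.2] [[349.0, 230.0], [364.5, 214.5], [380.0, 230.0], [364.5, 245.5]]
stripe side [354 238  39  13 493] [373.2 244. ] [[354.0, 238.0], [392.0, 238.0], [392.0, 250.0], [354.0, 250.0]]
stripe top [342 253  64  17 162] [373.4 261.1] [[341.70001220703125, 267.6000061035156], [404.6000061035156, 252.1999969482422], [405.20001220703125, 254.60000610351562], [342.29998779296875, 270.0]]
box top [  253   185   158   108 10321] [329.7 238.8] [[252.39999389648438, 217.5], [392.8999938964844, 184.5], [410.70001220703125, 260.20001220703125], [270.20001220703125, 293.20001220703125]]
```

View pics/a.png

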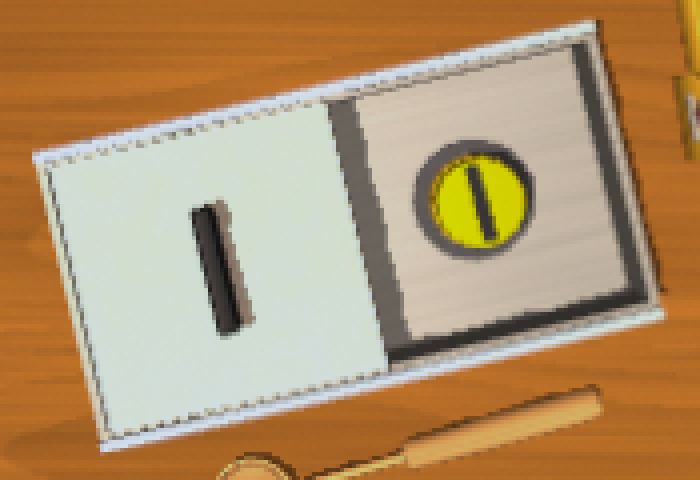

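View pics/b.png

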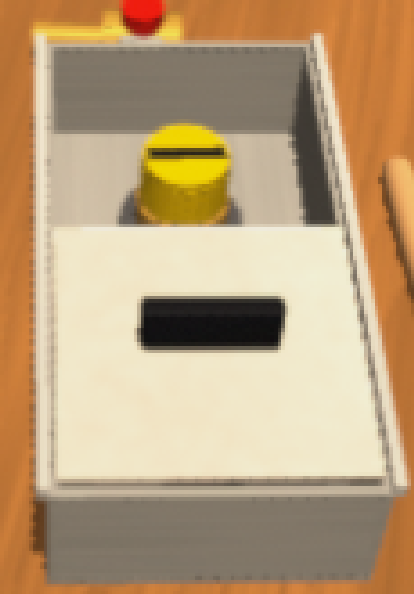

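Run:
```python
from h import *
S=grab_frame("side");T=grab_frame("top")
print("fin",tri(T,(298.9,247.3),S,(373.9,240.5)))
print("sparecap",tri(T,(365,230),S,(367.8,197.5)))
for z in(76,81):
    c=np.array([onz(T,u,v,z) for u,v in[(253.7,218.7),(393.7,186),(410.7,258.7),(271,291.2)]])
    print(c.round(1).tolist(),c.mean(0).round(1),[np.linalg.norm(c[i]-c[i-1]).round(1) for i in range(4)])
    for a,b in((1,0),(2,3)): d=c[b]-c[a]; print(np.degrees(np.arctan2(-d[0],d[1])))
print(onz(T,298.9,247.3,111),onz(T,365,230,64))
cs=[(T,a,S,b) for a,b in[((253.7,218.7),(315+38/3.6,155+492/3.6)),((410.7,258.7),(315+317/3.6,155+36/3.6)),((393.7,186),(315+38/3.6,155+36/3.6)),((271,291.2),(315+408/3.6,155+490/3.6))]]
for q in cs: print("corner",tri(*q))
```

```text
fin (array([453.55503943,  50.50557197, 101.26235722]), np.float64(0.19165595717084674))
sparecap (array([488.84873204, -96.04661722,  58.49412058]), np.float64(2.925341185823368))
[[514.0, 153.6, 76.0], [589.3, -158.1, 76.0], [427.6, -196.7, 76.0], [353.3, 113.5, 76.0]] [471.  -21.9  76. ] [np.float64(165.7), np.float64(320.7), np.float64(166.3), np.float64(319.0)]
13.588001923055687
13.471050715069236
[[514.1, 152.7, 81.0], [589.0, -157.3, 81.0], [428.1, -195.7, 81.0], [354.2, 112.8, 81.0]] [471.3 -21.9  81. ] [np.float64(164.8), np.float64(319.0), np.float64(165.5), np.float64(317.3)]
13.588001923055693
13.471050715069236
[454.21759403  49.85233383 111.        ] [490.49482335 -95.32685452  64.        ]
corner (array([514.28765717, 154.23760445,  72.73859186]), np.float64(0.6614031295203437))
corner (array([ 428.21813109, -196.8455348 ,   74.76507003]), np.float64(1.5689025134433296))
corner (array([ 590.35385302, -158.31083297,   73.32270272]), np.float64(1.7092708799821639))
corner (array([350.6582117 , 113.83003422,  72.3115899 ]), np.float64(3.818098695715071))
```

drive_tool(targets=[0.451, -0.554, 0.04, 0, 0, 0.031, 1, 0.451, -0.554, 0.04, 0, 0, 0.031, 1, 0.451, -0.554, 0.04, 0, 0, 0.031, 1, 0.451, -0.554, 0.04, 0, 0, 0.031, 1, 0.451, -0.554, 0.04, 0, 0, 0.031, 1, 0.451, -0.554, 0.04, 0, 0, 0.031, 1, 0.451, -0.554, 0.04, 0, 0, 0.031, 1, 0.451, -0.554, 0.04, 0, 0, 0.031, 1, 0.451, -0.554, 0.04, 0, 0, 0.031, 1, 0.451, -0.554, 0.04, 0, 0, 0.031, 1, 0.451, -0.554, 0.04, 0, 0, 0.031, 1, 0.451, -0.554, 0.04, 0, 0, 0.031, 1])

```text
clock: 1.3
eef_pos: [367.0, -144.5, 276.2]
tcp_rot: [3.141, -0.001, 0.235]
contact_force: [-0.4, -0.1, 0.1]
opening: 1.002
```

```bash
cat >> h.py <<'E'
from scipy.spatial.transform import Rotation as Ro
def go(p,yaw):
    s=sense(); R=Ro.from_euler("xyz",s["tcp_rot"]); D=Ro.from_euler("xyz",[np.pi,0,yaw])
    print("t",round(s["clock"],2),"tcp",s["eef_pos"].round(1),s["tcp_rot"].round(4),"q",s["qpos"].round(2),"F",s["contact_force"].round(1),"op",round(s["opening"],3))
    print("need",((R.inv().apply(np.array(p)-s["eef_pos"]))/1000).round(4),(R.inv()*D).as_rotvec().round(4))
E
python3 -c "
from h import *
go([454,50.5,230],.2356)"
```

```text
t 1.3 tcp [ 367.  -144.5  276.2] [ 3.141e+00 -8.000e-04  2.354e-01] q [-0.38  0.02  2.12 -0.    1.    0.96] F [-0.4 -0.1  0.1] op 1.002
need [ 0.13   -0.1693  0.0462] [ 0.0006 -0.0008 -0.0002]
```

drive_tool(targets=[0.13, -0.169, 0.046, 0, 0, 0, 1, 0.13, -0.169, 0.046, 0, 0, 0, 1, 0.13, -0.169, 0.046, 0, 0, 0, 1, 0.13, -0.169, 0.046, 0, 0, 0, 1, 0.13, -0.169, 0.046, 0, 0, 0, 1, 0.13, -0.169, 0.046, 0, 0, 0, 1, 0.13, -0.169, 0.046, 0, 0, 0, 1, 0.13, -0.169, 0.046, 0, 0, 0, 1])

```text
clock: 1.97
eef_pos: [453.3, 48.5, 229.7]
tcp_rot: [3.141, 0.001, 0.238]
contact_force: [0.0, -0.9, -0.5]
opening: 1.003
```

```bash
python3 -c "
from h import *
go([454,50.5,162],.2356)
F=grab_frame('side');cv2.imwrite('pics/c.png',cv2.resize(F['color'][100:330,220:540],None,fx=2.4,fy=2.4))"
```

```text
t 1.97 tcp [453.3  48.5 229.7] [3.1414e+00 1.2000e-03 2.3780e-01] q [ 0.1   0.19  2.05 -0.    0.9   1.44] F [ 0.  -0.9 -0.5] op 1.003
need [ 0.0013 -0.0018  0.0677] [0.0002 0.0012 0.0022]
```

View pics/c.png

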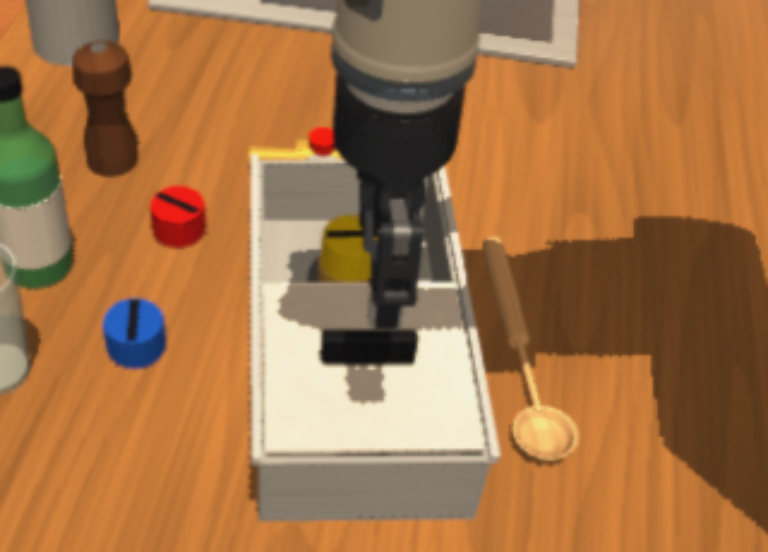

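The gripper is above the fin (fin at crop (368,345), jaws at about (390,300)) and lined up along the box. I'll go down and pinch.

drive_tool(targets=[0.001, -0.002, 0.03, 0, 0, 0, 1, 0.001, -0.002, 0.05, 0, 0, 0, 1, 0.001, -0.002, 0.067, 0, 0, 0, 1, 0.001, -0.002, 0.067, 0, 0, 0, 1, 0.001, -0.002, 0.067, 0, 0, 0, 0, 0.001, -0.002, 0.067, 0, 0, 0, 0, 0.001, -0.002, 0.067, 0, 0, 0, 0, 0.001, -0.002, 0.067, 0, 0, 0, 0, 0.001, -0.002, 0.067, 0, 0, 0, 0, 0.001, -0.002, 0.067, 0, 0, 0, 0, 0.001, -0.002, 0.067, 0, 0, 0, 0, 0.001, -0.002, 0.067, 0, 0, 0, 0], force=30)

```text
clock: 3.02
eef_pos: [454.4, 50.6, 163.6]
tcp_rot: [3.141, -0.001, 0.236]
contact_force: [-1.3, -0.3, 7.8]
opening: 0.137
```

drive_tool(targets=[0, 0.005, -0.002, 0, 0, 0, 0, 0, 0.015, -0.002, 0, 0, 0, 0, 0, 0.03, -0.002, 0, 0, 0, 0, 0, 0.045, -0.002, 0, 0, 0, 0, 0, 0.06, -0.002, 0, 0, 0, 0, 0, 0.075, -0.002, 0, 0, 0, 0, 0, 0.09, -0.002, 0, 0, 0, 0, 0, 0.105, -0.002, 0, 0, 0, 0, 0, 0.12, -0.002, 0, 0, 0, 0, 0, 0.13, -0.002, 0, 0, 0, 0, 0, 0.138, -0.002, 0, 0, 0, 0, 0, 0.142, -0.002, 0, 0, 0, 0])

```text
clock: 4.02
eef_pos: [488.3, -87.9, 164.1]
tcp_rot: [-3.141, -0.002, 0.235]
contact_force: [9.2, 4.9, -16.5]
opening: 0.136
```

```bash
python3 -c "
from h import *
go([489,-94.5,163],.2356)"
```

```text
t 4.02 tcp [488.3 -87.9 164.1] [-3.1413e+00 -1.7000e-03  2.3530e-01] q [-0.18  0.34  2.02  0.    0.77  1.15] F [  9.2   4.9 -16.5] op 0.136
need [-0.0009  0.0066  0.0011] [-0.0003 -0.0017 -0.0003]
```

Still dragging freely; I'll push on to the stop slowly.

drive_tool(targets=[0, 0.003, 0.001, 0, 0, 0, 0, 0, 0.005, 0.001, 0, 0, 0, 0, 0, 0.007, 0.001, 0, 0, 0, 0, 0, 0.009, 0.001, 0, 0, 0, 0, 0, 0.009, 0.001, 0, 0, 0, 0, 0, 0.009, 0.001, 0, 0, 0, 0])

```text
clock: 4.52
eef_pos: [489.3, -91.8, 164.0]
tcp_rot: [-3.133, -0.001, 0.233]
contact_force: [3.0, 37.1, 4.0]
opening: 0.129
```

```bash
python3 -c "
from h import *
go([489,-94.5,163],.2356)"
```

```text
t 4.52 tcp [489.3 -91.8 164. ] [-3.1335e+00 -1.0000e-03  2.3310e-01] q [-0.19  0.35  2.02  0.01  0.78  1.14] F [ 3.  37.1  4. ] op 0.129
need [-0.0009  0.0026  0.001 ] [-0.0081 -0.001  -0.0025]
```

That is the end stop (37 N of resistance, about 147 mm travelled). Ease off, open, lift and move back over the port at height.

drive_tool(targets=[0, -0.004, 0, 0, 0, 0, 0, 0, -0.004, 0, 0, 0, 0, 0.35, 0, -0.004, 0, 0, 0, 0, 0.35, 0, -0.004, 0, 0, 0, 0, 0.35, 0, -0.004, -0.03, 0, 0, 0, 0.5, 0, -0.004, -0.06, 0, 0, 0, 1, 0, -0.004, -0.09, 0, 0, 0, 1, 0, -0.004, -0.12, 0, 0, 0, 1, 0, -0.004, -0.12, 0, 0, 0, 1])

```text
clock: 5.27
eef_pos: [490.9, -93.4, 289.5]
tcp_rot: [3.138, -0.008, 0.235]
contact_force: [1.7, -0.7, 1.4]
opening: 0.997
```

Run:
```python
from h import *
S=grab_frame("side");T=grab_frame("top")
cv2.imwrite("pics/d.png",np.vstack([cv2.resize(S["color"][155:315,300:440],(525,600))[:600]]))
cv2.imwrite("pics/e.png",cv2.resize(T["color"][180:300,245:420],None,fx=4,fy=4,interpolation=cv2.INTER_NEAREST))
a=cv2.imread("pics/e.png");b=cv2.imread("pics/d.png");b=cv2.resize(b,(280,320))
w=np.zeros((480,800,3),np.uint8);w[:320,520:]=b;w[:360,:520]=cv2.resize(a,(525,360))[:,:520];cv2.imwrite("pics/f.png",w)
h=cv2.cvtColor(T["color"],cv2.COLOR_BGR2HSV);m=(abs(h[...,0].astype(int)-29)<5)&(h[...,1]>180)&(h[...,2]>80)
m[:, :260]=0;m[:,340:]=0; p=np.argwhere(m)[:,::-1];print(len(p),p.min(0),p.max(0),p.mean(0))
h=cv2.cvtColor(S["color"],cv2.COLOR_BGR2HSV);m=(abs(h[...,0].astype(int)-29)<5)&(h[...,1]>180)&(h[...,2]>80)
m[:225]=0;m[:,:325]=0;m[:,415:]=0; q=np.argwhere(m)[:,::-1];print(len(q),q.min(0),q.max(0),q.mean(0))
print(onz(T,*p.mean(0),64), onz(T,*((p.min(0)+p.max(0))/2),64))
go([453.3,53,180],.2356)
```

```text
333 [288 234] [310 257] [298.42042042 245.9039039 ]
324 [360 248] [385 268] [372.16358025 258.32716049]
[453.68448049  54.04168391  64.        ] [454.60326641  52.74622397  64.        ]
t 5.37 tcp [488.9 -92.9 285.1] [ 3.1403e+00 -2.5000e-03  2.3530e-01] q [-0.19  0.17  1.92 -0.    1.04  1.14] F [-0.7 -0.5 -0.1] op 0.999
need [-0.0009 -0.1503  0.1049] [ 0.0013 -0.0025 -0.0003]
```

View pics/f.png

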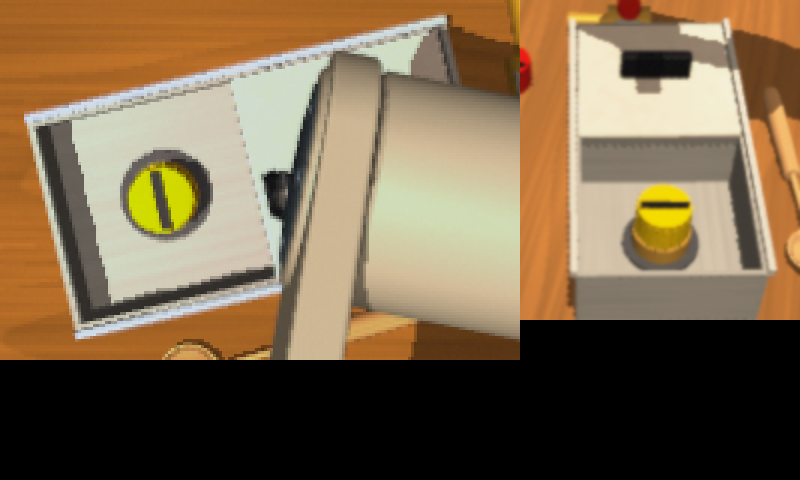

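The cover is at the far end with its grip fin visible there. The target cap is exposed at top px (298,247) and side px (372,258), with the stripe along box x.

drive_tool(targets=[0, -0.03, 0.01, 0, 0, 0, 1, 0, -0.06, 0.02, 0, 0, 0, 1, 0, -0.09, 0.04, 0, 0, 0, 1, 0, -0.12, 0.07, 0, 0, 0, 1, 0, -0.151, 0.105, 0, 0, 0, 1, 0, -0.151, 0.105, 0, 0, 0, 1, 0, -0.151, 0.105, 0, 0, 0, 1, 0, -0.151, 0.105, 0, 0, 0, 1])

```text
clock: 6.03
eef_pos: [452.9, 54.2, 178.3]
tcp_rot: [3.142, 0.002, 0.237]
contact_force: [0.6, -0.1, 0.7]
opening: 0.998
```

Run:
```python
from h import *
S=grab_frame("side");T=grab_frame("top")
print(tri(T,(298.3,246.7),S,(372,257.5)))
go([454,53,104],.2356)
```

```text
(array([452.2917887 ,  54.73544166,  59.20516098]), np.float64(1.5406295079070071))
t 6.13 tcp [454.   53.7 179.5] [ 3.1412e+00 -1.1000e-03  2.3510e-01] q [ 0.11  0.27  2.09 -0.    0.78  1.45] F [0.7 0.  0. ] op 1.0
need [-0.0003  0.0006  0.0755] [ 0.0003 -0.0011 -0.0005]
```

drive_tool(targets=[0, 0, 0.025, 0, 0, 0, 1, 0, 0, 0.045, 0, 0, 0, 1, 0, 0, 0.06, 0, 0, 0, 1, 0, 0, 0.074, 0, 0, 0, 1, 0, 0, 0.074, 0, 0, 0, 1, 0, 0, 0.074, 0, 0, 0, 0.3, 0, 0, 0.074, 0, 0, 0, 0.3, 0, 0, 0.074, 0, 0, 0, 0.3, 0, 0, 0.074, 0, 0, 0, 0.3, 0, 0, 0.074, 0, 0, 0, 0.3], force=40)

```text
clock: 6.97
eef_pos: [454.1, 54.2, 106.5]
tcp_rot: [3.141, -0.002, 0.236]
contact_force: [-1.4, -2.2, 9.5]
opening: 0.578
```

Run:
```python
from h import *
go([454,53,104],.2356); print(sense()["wrist_torque"])
```

```text
t 6.97 tcp [454.1  54.2 106.5] [ 3.141e+00 -2.400e-03  2.358e-01] q [ 0.12  0.4   2.13 -0.    0.6   1.45] F [-1.4 -2.2  9.5] op 0.578
need [-0.0004  0.0012  0.0025] [ 0.0006 -0.0024  0.0002]
[-0.4184899   0.26502576 -0.05943344]
```

Holding the 50 mm cap (opening 49 mm). Try anticlockwise first, by 0.35 rad.

drive_tool(targets=[0, 0, 0, 0, 0, -0.06, 0.3, 0, 0, 0, 0, 0, -0.12, 0.3, 0, 0, 0, 0, 0, -0.18, 0.3, 0, 0, 0, 0, 0, -0.24, 0.3, 0, 0, 0, 0, 0, -0.3, 0.3, 0, 0, 0, 0, 0, -0.35, 0.3, 0, 0, 0, 0, 0, -0.35, 0.3])

```text
clock: 7.55
eef_pos: [456.0, 56.3, 106.7]
tcp_rot: [3.141, -0.008, 0.584]
contact_force: [3.7, 18.2, 0.1]
opening: 0.577
```

Run:
```python
from h import *
go([454,53,104],.2356); print(sense()["wrist_torque"])
```

```text
t 7.55 tcp [456.   56.3 106.7] [ 3.1413 -0.0078  0.5844] q [0.12 0.4  2.13 0.01 0.6  1.1 ] F [ 3.7 18.2  0.1] op 0.577
need [-0.0036  0.0017  0.0026] [-0.001  -0.0078  0.3488]
[ 2.9671588  -0.65146888 -0.98948736]
```

Wrist moment reads −1 N·m with 18 N sideways, so that way looks like the hard stop. Turn clockwise instead and watch the moment.

drive_tool(targets=[0, 0, 0, 0, 0, 0.08, 0.3, 0, 0, 0, 0, 0, 0.16, 0.3, 0, 0, 0, 0, 0, 0.24, 0.3, 0, 0, 0, 0, 0, 0.32, 0.3, 0, 0, 0, 0, 0, 0.4, 0.3, 0, 0, 0, 0, 0, 0.48, 0.3, 0, 0, 0, 0, 0, 0.56, 0.3, 0, 0, 0, 0, 0, 0.64, 0.3, 0, 0, 0, 0, 0, 0.72, 0.3, 0, 0, 0, 0, 0, 0.8, 0.3, 0, 0, 0, 0, 0, 0.8, 0.3])

```text
clock: 8.47
eef_pos: [455.5, 54.7, 106.6]
tcp_rot: [-3.14, -0.005, -0.218]
contact_force: [3.2, -0.5, 7.5]
opening: 0.579
```

Run:
```python
from h import *
go([454,53,104],.2356); print(sense()["wrist_torque"])
F=grab_frame('side');cv2.imwrite('pics/g.png',cv2.resize(F['color'][200:300,315:435],None,fx=5,fy=5))
```

```text
t 8.47 tcp [455.5  54.7 106.6] [-3.1399 -0.0051 -0.2179] q [ 0.12  0.4   2.13 -0.    0.6   1.91] F [ 3.2 -0.5  7.5] op 0.579
need [-0.0011  0.0019  0.0026] [-0.0005 -0.0054 -0.4535]
[-0.20991991 -0.46819347 -0.03021653]
```

View pics/g.png

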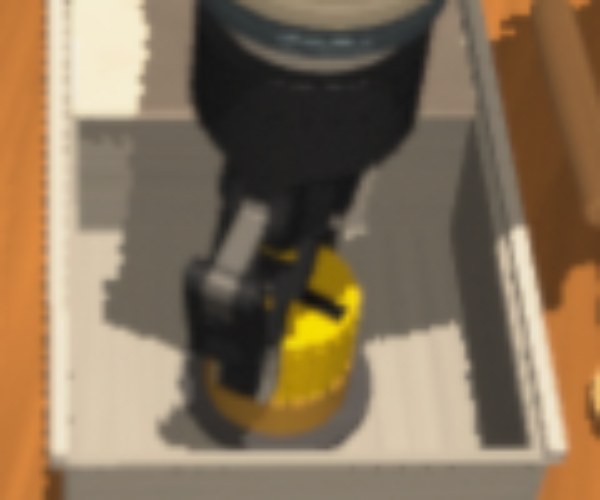

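The moment is about zero and the stripe at crop (320,300) has turned clockwise, so the thread is left-handed. Another 0.9 rad.

drive_tool(targets=[0, 0, 0, 0, 0, 0.09, 0.3, 0, 0, 0, 0, 0, 0.18, 0.3, 0, 0, 0, 0, 0, 0.27, 0.3, 0, 0, 0, 0, 0, 0.36, 0.3, 0, 0, 0, 0, 0, 0.45, 0.3, 0, 0, 0, 0, 0, 0.54, 0.3, 0, 0, 0, 0, 0, 0.63, 0.3, 0, 0, 0, 0, 0, 0.72, 0.3, 0, 0, 0, 0, 0, 0.81, 0.3, 0, 0, 0, 0, 0, 0.9, 0.3, 0, 0, 0, 0, 0, 0.9, 0.3, 0, 0, 0, 0, 0, 0.9, 0.3])

```text
clock: 9.52
eef_pos: [454.4, 53.9, 106.5]
tcp_rot: [-3.139, -0.002, -1.113]
contact_force: [-0.1, -5.3, 13.1]
opening: 0.575
```

Run:
```python
from h import *
go([454,53,104],.2356); print(sense()["wrist_torque"])
F=grab_frame('side');cv2.imwrite('pics/i.png',cv2.resize(F['color'][200:300,315:435],None,fx=5,fy=5))
```

```text
t 9.52 tcp [454.4  53.9 106.5] [-3.1393e+00 -1.7000e-03 -1.1127e+00] q [ 0.12  0.4   2.13 -0.    0.6   2.8 ] F [-0.1 -5.3 13.1] op 0.575
need [0.0007 0.0008 0.0025] [-8.0000e-04 -3.0000e-03 -1.3483e+00]
[-1.16164885  0.23821313 -0.15031461]
```

View pics/i.png

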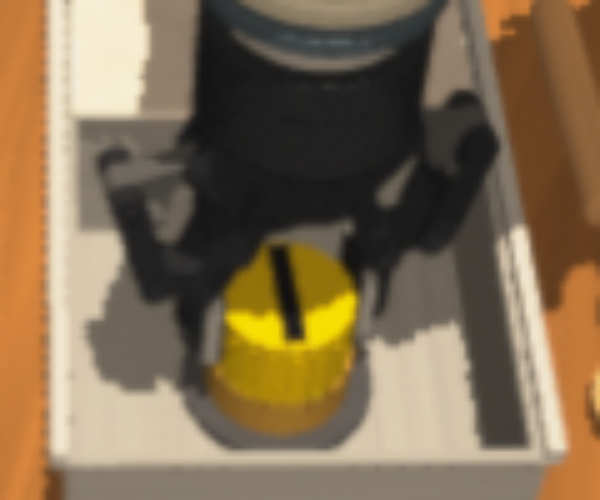

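The stripe now runs nearly along box y (crop (280,250) to (297,335), about 80–90° turned), inside the release window. Lift.

drive_tool(targets=[0, 0, 0, 0, 0, 0, 0.3, 0, 0, -0.005, 0, 0, 0, 0.3, 0, 0, -0.01, 0, 0, 0, 0.3, 0, 0, -0.015, 0, 0, 0, 0.3, 0, 0, -0.02, 0, 0, 0, 0.3, 0, 0, -0.028, 0, 0, 0, 0.3, 0, 0, -0.038, 0, 0, 0, 0.3, 0, 0, -0.05, 0, 0, 0, 0.3, 0, 0, -0.06, 0, 0, 0, 0.3, 0, 0, -0.07, 0, 0, 0, 0.3], force=55)

```text
clock: 10.4
eef_pos: [453.2, 54.5, 176.3]
tcp_rot: [-3.141, -0.0, -1.114]
contact_force: [0.1, 0.9, -0.9]
opening: 0.568
```

drive_tool(targets=[0, 0, -0.015, 0, 0, 0, 0.3, 0, 0, -0.03, 0, 0, 0, 0.3, 0, 0, -0.045, 0, 0, 0, 0.3, 0, 0, -0.06, 0, 0, 0, 0.3, 0, 0, -0.07, 0, 0, 0, 0.3, 0, 0, -0.075, 0, 0, 0, 0.3, 0, 0, -0.075, 0, 0, 0, 0.3, 0, 0, -0.075, 0, 0, 0, 0.3, 0, 0, -0.075, 0, 0, 0, 0.3, 0, 0, -0.075, 0, 0, 0, 0.3])

```text
clock: 11.23
eef_pos: [452.8, 54.4, 249.1]
tcp_rot: [3.14, 0.001, -1.114]
contact_force: [0.1, 0.4, -1.3]
opening: 0.573
```

Run:
```python
from h import *
go([454,53,104],.2356); print(abs(sense()["qvel"]).max())
F=grab_frame('side');cv2.imwrite('pics/j.png',cv2.resize(F['color'][130:330,220:460],None,fx=3,fy=3))
```

```text
t 11.23 tcp [452.8  54.4 249.1] [ 3.1401e+00  5.0000e-04 -1.1142e+00] q [0.12 0.16 2.04 0.   0.95 2.8 ] F [ 0.1  0.4 -1.3] op 0.573
need [ 0.0019 -0.0007  0.1451] [ 9.0000e-04  1.5000e-03 -1.3498e+00]
0.001944902238829573
```

View pics/j.png

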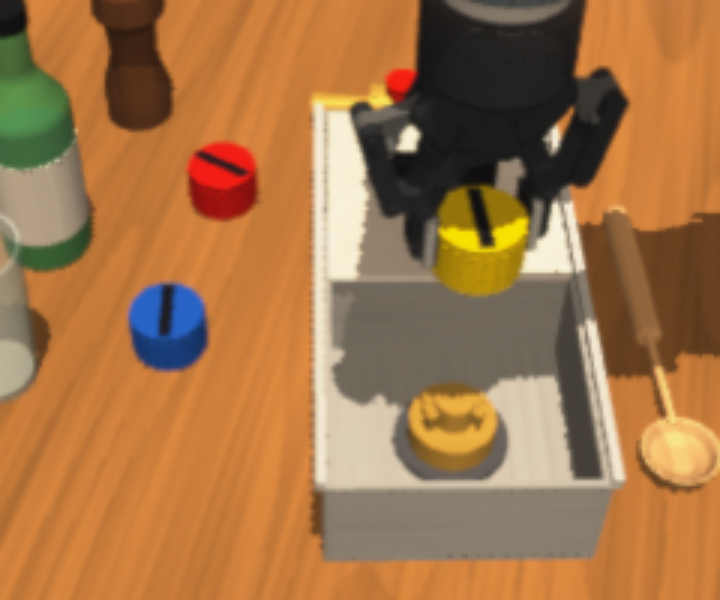

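The cap hangs level, mouth down, in the jaws at crop (480,240). The port is bare at (453,425), and the cover edge at y≈277 is still over the far compartment.

```bash
python3 -c "
from h import *
print(sign_off())"
```

```text
the job is handed in; nothing more can be done
None
```

The cap is off its port and held still in the gripper, mouth down, and I handed the job in at 11.2 s. The hand-in gives no verdict.

- **Cover:** I slid it about 147 mm, until it met the end stop at 37 N. In the last picture it still covers the other compartment.
- **Thread:** Anticlockwise stopped hard (about 1 N·m, with some slip). Clockwise turned freely, so the thread is left-handed. I turned the gripper about 1.35 rad clockwise from where it started, and the cap's stripe ended roughly 80–90° from the box's x axis.
- **Lift:** It came straight up about 143 mm with no catch. In the last check the cap was level, the gripper opening was 49 mm (the cap is 50 mm), the arm was at rest and the port was bare.

**Disagreement:** Heights measured from the two cameras came out 1–10 mm below the text's (fin top 101 against 111, cap top 59 against 64, rim 72–75 against 76). I used the text's heights for the vertical moves, and both grasps held.

**Not checked:** The other cap was hidden under the cover, so I could not see it at the end. The last picture did not take in the mug and only part of the tumbler, regulator and pepper mill, but the arm never went near them.

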